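Unhook the yellow pocket meter from its cradle

TASK

Take the yellow pocket multimeter out of its cradle: tilt its free end up over the retaining lip and draw the tab at its other end out from under the keeper bar, without forcing it or tipping it past 25 degrees. Set it down, not dropped, face up in the middle of the blue mat and let go. Leave the red meter in its place.

Things in the scene. Friction and masses are not known exactly. Their poses are not given: they have to be found in the camera images.
- meter_yellow: Pocket multimeter, yellow case 115 (x) by 48 (y) by 36 (z) mm, about 220 g, face up (+z). Origin: centre of the case's underside. At its -x end a tab 30 long, 24 wide, 6 thick (tip at x = -87.5) lies flush with the underside. Starts seated on its cradle, underside 20 above the table; sides free. Grip across y near the middle, pad centre 22+ above the underside to keep the tips off the mat.
- cradle_yellow: Its fixed cradle (one of three alike), origin on the table below the meter's, same axes. Seat top z 20 mm, 36 wide. Orange lip x 60.5..67.5, top z 36. Steel keeper bar over the tab x -92..-68, z 34..42; back stop x -92. To free: turn the meter about the tab's tip (tip 0..2 above the seat) until its +x end is 10..20 deg up, draw it 30 along +x still tilted, then lift. Else lip and bar block it.
- meter_red: The same kind of pocket meter in a red case, same size and frame, seated in a cradle of its own. To be left alone.
- mat: Blue flat anti-static mat, 200 (x) by 160 (y) by 4 (z) mm, fixed to the table. Origin: centre of its underside, on the table; z up.
Things that resemble listed ones, but are neither listed nor needed, are in the scene too. Leave any purple look-alike of the meter_yellow alone.

How it is judged:
By the outcome, as a careful person would: the job done as asked, in the order asked, and still so for the second after the job is handed in, with the robot touching nothing.
It also fails if it takes over 38 s, if anything falls off the work surface, if the arm or the gripper's body presses on something with over 40 N, if the wrist force passes 120 N, or if a joint passes its speed limit or range.

ROBOT

A 6-joint arm with a two-finger parallel gripper is mounted at the origin on the work surface. World frame = base frame: x ahead of the robot, y to its left, z up, the work surface at z = 0. Lengths are in m, angles in rad, forces in N, time in s.
With the tool pointing down it reaches from about 0.325 to 0.775 m from the base axis. Payload 5.5 kg.
Tool frame: the origin (TCP) lies between the finger pads; the fingertips stand 8 mm ahead of it and the grasp point (between the pads) lies 11 mm behind it (tcp_to_tips is the distance from the TCP to the fingertips, in m); z points along the fingers, y is the direction in which the jaws open and shut (so a half turn about z gives the same grasp; the last joint's range is limited). The gripper opens to 88 mm and grips with 3 to 60 N. Pads are 20 mm wide; open, the fingers measure 115 mm over their backs; the gripper's body (75 mm by 178 mm) begins 61 mm behind the grasp point.
Start: joints at [1.136, 0.091, 1.231, -0, 1.82, -0.057], TCP at [0.221, 0.558, 0.231] pointing down, gripper open.
Joint ranges: [-2.87, 2.87], [-0.86, 2.18], [0.17, 2.46], [-1.51, 4.65], [0.06, 2.69], [-2.65, 2.65]. Speed limits (rad/s): [2.57, 2.57, 3.01, 3.14, 3.14, 3.14].

INTERFACE

Orientations are given as a unit quaternion [w, x, y, z].
In Python, from bench import * gives the robot as it stands. Calls block until the motion is done:
- move_to(position, orientation): joint-space move of the TCP to a pose.
- move_l(position, speed=0.15, orientation=None): straight line of the TCP; orientation=None keeps the orientation; speed is the mean speed in m/s.
- movej(angles): joint-space move.
- gripper_open() and close(): open the fingers fully, or close them until they stop; the grip force is fixed at half the most.
- hold(seconds).
- inverse_kinematics(position, orientation): joint angles nearest the present ones, or None.
- state(): the state.
- get_image(name): name is "side" or "top"; returns a dict with "frame" (480x640x3 uint8, blue, green, red), "depth" (480x640 float32, m along the optical axis (not along the pixel's ray), 0 where there is no reading), "camera_matrix" (3x3 intrinsics, pixels), "k1" (the pictures are not rectified: a ray, as slopes to the right and down, at radius r is drawn at 1 + k1 r^2 times it, then the intrinsics apply), "view" (4x4, takes a point from world to camera coordinates). Camera axes: x right, y up, looking along -z (the intrinsics and any distortion apply to the point x, -y, -z); pixel columns grow to the right and rows downward; lengths in m; the calibration is good to about 2 mm. A picture is of the moment at which its call begins.
A pose or a line that the arm cannot do raises IKError and nothing moves.
- job_done(): hands the job in, once; it reports no verdict.
The state is a dict: "time": time; "joint_pos": joint angles; "dq": joint speeds; "joint_torque": joint torques, N m; "ee_pos": TCP position; "ee_rot": TCP orientation; "ft_force": force on the tool from outside, world axes, zero at the start; "moment": the same for the moment, N m; "finger_gap": finger opening in m.
Only numpy, scipy, OpenCV 4.12 (cv2) and the standard library are available. Lean on these libraries where they do the work, as an engineer would, in place of code of your own. Each camera call takes 0.05 s, during which the arm holds its last target. There are 200 camera calls.

## Working session

There is one attempt and no reset: what is moved stays moved. The work goes in short steps, each a Python script; the robot and the scene stay as the last script left them, time stands still between calls to the robot, and variables do not carry over. Pictures are saved under pics/ and viewed, about 8 in all and at most 12, crops included, and the job is handed in when it is done.

```bash
mkdir -p pics; ls
python3 - <<'E'
from bench import *
import cv2,numpy as np,pickle
d={n:get_image(n) for n in("top","side")}
pickle.dump(d,open("im0.pkl","wb"))
for n in d: cv2.imwrite(f"pics/{n}0.png",d[n]["frame"]); print(d[n]["camera_matrix"],d[n]["k1"],np.round(d[n]["view"],3))
print(state())
E
```

```text
pics
[[570.71891298   0.         315.01281998]
 [  0.         570.71891298 232.03244466]
 [  0.           0.           1.        ]] -0.06559117891277637 [[ 5.00e-03 -1.00e+00 -7.00e-03 -1.00e-03]
 [ 9.99e-01  5.00e-03  3.10e-02 -4.45e-01]
 [-3.10e-02 -7.00e-03  9.99e-01 -1.10e+00]
 [ 0.00e+00  0.00e+00  0.00e+00  1.00e+00]]
[[568.43066726   0.         325.20033612]
 [  0.         568.43066726 237.72294808]
 [  0.           0.           1.        ]] -0.15657933439576815 [[ 0.998 -0.054 -0.023 -0.46 ]
 [ 0.05   0.579  0.814 -0.073]
 [-0.031 -0.814  0.58  -1.174]
 [ 0.     0.     0.     1.   ]]
{'time': 0.1, 'joint_pos': array([ 1.13629537e+00,  9.18239019e-02,  1.23171676e+00,  2.43626873e-05,
        1.81980183e+00, -5.67347998e-02]), 'dq': array([-3.23620311e-05, -2.94685431e-03, -1.30573140e-03,  1.62653753e-03,
       -6.59977434e-04,  8.69499898e-04]), 'joint_torque': array([ 2.32516089e-03, -4.47853267e+01, -4.07574534e+01,  6.99518435e-02,
        2.83816882e-02, -1.43475345e-04]), 'ee_pos': array([0.22122092, 0.5574744 , 0.22962329]), 'ee_rot': array([-2.24195420e-04,  1.87758947e-01,  9.82214749e-01, -8.45789051e-04]), 'ft_force': array([ 0.28115604,  0.2738818 , -0.01154291]), 'moment': array([-0.01820363, -0.01012847, -0.0212216 ]), 'finger_gap': 0.08779334827694286}
```

View pics/top0.png

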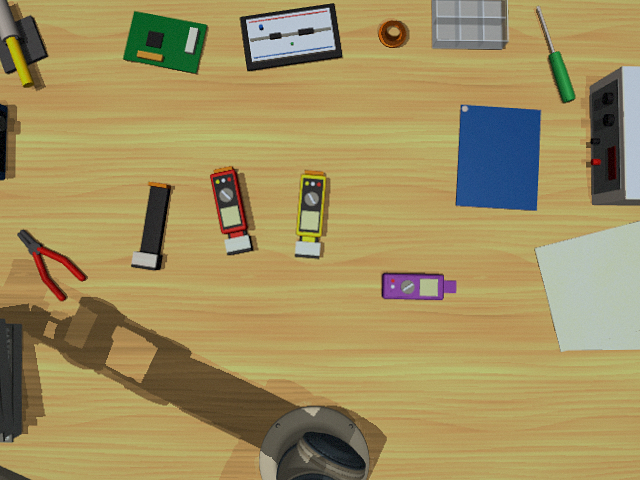

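View pics/side0.png

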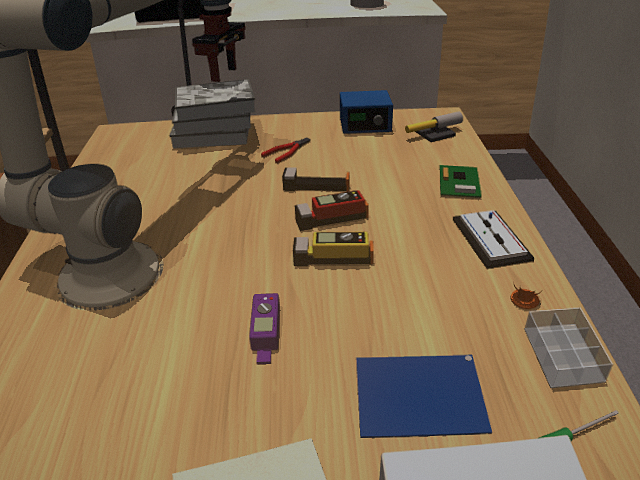

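The top view shows the red meter at (230,208), the yellow one at (311,210), a purple look-alike at (418,287) and an empty cradle at (152,226). The blue mat is at (498,157). Only the unit at (311,210) is yellow and seated between the orange lip (top of the picture) and the keeper bar (bottom), so it is the target. I'll confirm it in a crop and measure it.

```bash
cat > h.py <<'E'
import cv2,numpy as np
def ray(im,uv):
    uv=np.atleast_2d(np.float64(uv)); K=im["camera_matrix"]
    d=(uv-K[:2,2])/K[0,0]; s=d.copy()
    for _ in range(20): s=d/(1+im["k1"]*(s**2).sum(1,keepdims=True))
    c=np.c_[s[:,0],-s[:,1],-np.ones(len(s))]; V=im["view"]; R=V[:3,:3]
    return -R.T@V[:3,3], c@R
def onplane(im,uv,z):
    o,d=ray(im,uv); return o+d*((z-o[2])/d[:,2])[:,None]
def bydepth(im,uv):
    o,d=ray(im,uv); uv=np.atleast_2d(np.int32(np.round(uv))); return o+d*im["depth"][uv[:,1],uv[:,0]][:,None]
def proj(im,P):
    P=np.atleast_2d(P); V=im["view"]; c=P@V[:3,:3].T+V[:3,3]; s=np.c_[c[:,0],-c[:,1]]/-c[:,2:]
    s=s*(1+im["k1"]*(s**2).sum(1,keepdims=True)); K=im["camera_matrix"]; return s*K[0,0]+K[:2,2]
E
python3 - <<'E'
from h import *; import pickle
d=pickle.load(open("im0.pkl","rb")); t=d["top"]; s=d["side"]
a=cv2.resize(t["frame"][155:270,270:350],None,fx=5,fy=5,interpolation=cv2.INTER_CUBIC)
b=cv2.resize(s["frame"][220:275,285:385],None,fx=4,fy=4,interpolation=cv2.INTER_CUBIC)
c=np.zeros((575,800,3),np.uint8); c[:,:400]=a; c[:220,400:]=b; cv2.imwrite("pics/crop.png",c)
# mat by colour
hsv=cv2.cvtColor(t["frame"],cv2.COLOR_BGR2HSV)
m=cv2.inRange(hsv,(100,120,60),(125,255,255)); m[:, :430]=0; m[:,560:]=0;m[:90]=0;m[220:]=0
ys,xs=np.nonzero(m); P=onplane(t,np.c_[xs,ys],.004)
r=cv2.minAreaRect(np.float32(P[:,:2])); print("mat",r, P.mean(0))
# yellow top: points by depth
y0=cv2.inRange(hsv,(22,120,100),(35,255,255)); roi=np.zeros_like(y0); roi[160:260,285:340]=255
ys,xs=np.nonzero(y0&roi); Q=bydepth(t,np.c_[xs,ys]); k=Q[:,2]>.05
r=cv2.minAreaRect(np.float32(onplane(t,np.c_[xs,ys],.056)[k][:,:2])); print("yel",r,cv2.boxPoints(r),np.median(Q[k],0))
z=bydepth(t,[(308,254),(312,174),(312,190),(310,240),(498,157)]);print(z.round(4))
E
```

```text
mat ((0.5949416160583496, -0.35859400033950806), (0.16012434661388397, 0.19924090802669525), 86.72315216064453) [ 0.59359017 -0.35844535  0.004     ]
yel ((0.4978339672088623, 0.01104043796658516), (0.1285405158996582, 0.07384346425533295), 10.503998756408691) [[ 0.42790976  0.03562671]
 [ 0.4413717  -0.0369793 ]
 [ 0.5677582  -0.01354583]
 [ 0.55429626  0.05906018]] [0.49047108 0.00801592 0.05652292]
[[ 0.4029  0.0137  0.0384]
 [ 0.5548  0.007   0.0338]
 [ 0.5219  0.0065  0.0563]
 [ 0.4295  0.0102  0.0269]
 [ 0.5941 -0.357   0.0065]]
```

View pics/crop.png

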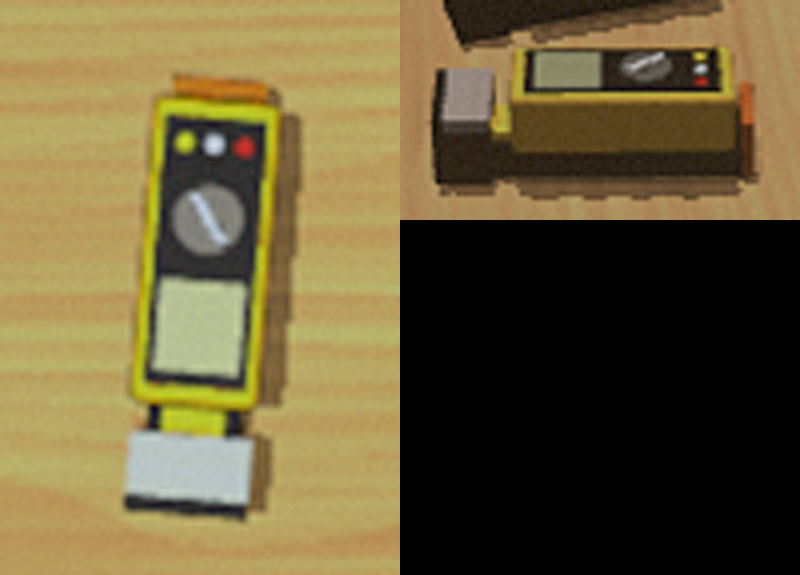

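The crop confirms the yellow meter, seated with its case top at z≈56 mm, the keeper at the bottom and the orange lip at the top. Its top-face corners in the crop are (157,98), (279,106), (256,408) and (132,400).

```bash
cat >> h.py <<'E'
from scipy.spatial.transform import Rotation as Ro
def tool(org,yaw,pitch,gz,sgn=1,gx=0.):
    """TCP pose for meter with underside origin org, yaw, +x end up by pitch; grasp point at (gx,0,gz) in meter frame"""
    M=Ro.from_euler("ZY",[yaw,-pitch]); T=M*Ro.from_matrix(np.array([[-sgn,0,0],[0,sgn,0],[0,0,-1.]]))
    p=np.array(org)+M.apply([gx,0,gz-.011]); q=T.as_quat()
    return p,q[[3,0,1,2]]
def tilted(org,yaw,pitch,lift=0,draw=0):
    """origin of meter after turning about the tab tip"""
    Y=Ro.from_euler("z",yaw); tip=np.array(org)+Y.apply([-.0875+draw,0,lift])
    return tip+(Y*Ro.from_euler("y",-pitch)).apply([.0875,0,0])
E
python3 - <<'E'
from h import *; import pickle; from bench import *
d=pickle.load(open("im0.pkl","rb")); t=d["top"]; s=d["side"]
f=lambda c:(np.array(c)+.5)/5-.5+[270,155]
P=onplane(t,f([(157,98),(279,106),(256,408),(132,400)]),.056)
L=[np.linalg.norm(P[i]-P[(i+1)%4]) for i in range(4)]; print(P.round(4),"sides",np.round(L,4))
c=P.mean(0); x=P[0]+P[1]-P[2]-P[3]; yaw=np.arctan2(x[1],x[0]); print("centre",c,"yaw",np.degrees(yaw))
Y=Ro.from_euler("z",yaw)
k=onplane(t,f([(130,432),(253,440)]),.042); print("keeper front",Y.inv().apply(k-[c[0],c[1],0]).round(4))
k=onplane(t,f([(173,75),(267,88)]),.036); print("lip out",Y.inv().apply(k-[c[0],c[1],0]).round(4))
g=lambda c:(np.array(c)+.5)/4-.5+[285,220]
k=onplane(s,g([(113,48),(331,46),(337,96),(113,100)]),.056)if 0 else onplane(s,(np.array([(113,48),(331,46),(337,96),(113,100)])+.5)/4-.5+[285,220],.056)
print("side sees",Y.inv().apply(k-[c[0],c[1],0]).round(4), k.mean(0))
# mat edges, both cams
for n,im in d.items():
    h=cv2.cvtColor(im["frame"],cv2.COLOR_BGR2HSV); m=cv2.inRange(h,(100,120,40),(125,255,255))
    n_,l,st,ce=cv2.connectedComponentsWithStats(m)
    i=[i for i in range(1,n_) if st[i,4]>4000]; 
    for i in i:
        ys,xs=np.nonzero(l==i); Q=onplane(im,np.c_[xs,ys],.004); print(n,ce[i],cv2.minAreaRect(np.float32(Q[:,:2])))
for sg in(1,-1):
    for o in ([*c[:2],.02],[.595,-.358,.004]):
        for p in (0,.23):
            P_,q=tool(o,yaw,p,.024,sg); print(sg,o,inverse_kinematics(P_,q))
E
```

```text
[[ 0.5513  0.0272  0.056 ]
 [ 0.5485 -0.0183  0.056 ]
 [ 0.4361 -0.0102  0.056 ]
 [ 0.4389  0.0358  0.056 ]] sides [0.0455 0.1127 0.0461 0.1128]
centre [0.49370904 0.00861609 0.056     ] yaw -4.239861934975996
keeper front [[-0.0684  0.0234  0.042 ]
 [-0.0678 -0.0229  0.042 ]]
lip out [[ 0.0679  0.0182  0.036 ]
 [ 0.0658 -0.0177  0.036 ]]
side sees [[-0.057   0.0188  0.056 ]
 [ 0.056   0.0192  0.056 ]
 [ 0.0573 -0.0248  0.056 ]
 [-0.0553 -0.0269  0.056 ]] [0.49369283 0.00515885 0.056     ]
top [498.22948366 157.57757546] ((0.5949416160583496, -0.35859400033950806), (0.16012434661388397, 0.19924090802669525), 86.72315216064453)
side [420.37414752 396.72626167] ((0.5935187935829163, -0.3611610531806946), (0.16016298532485962, 0.1990433782339096), 86.81978607177734)
1 [np.float64(0.4937090447868637), np.float64(0.008616086108097661), 0.02] [-5.14605357e-02 -1.44322078e-01  1.81403704e+00 -4.44089210e-16
  1.47187769e+00 -1.54825731e+00]
1 [np.float64(0.4937090447868637), np.float64(0.008616086108097661), 0.02] [-0.04704083 -0.37848173  2.02417107 -0.00644224  1.26598991 -1.5426138 ]
1 [0.595, -0.358, 0.004] [-5.90637211e-01  3.99238303e-01  1.25325485e+00 -4.44089210e-16
  1.48909950e+00 -2.08743399e+00]
1 [0.595, -0.358, 0.004] [-0.65467821  0.22239793  1.48418219  0.13242552  1.24437264 -2.18198789]
-1 [np.float64(0.4937090447868637), np.float64(0.008616086108097661), 0.02] [-5.14605357e-02 -1.44322078e-01  1.81403704e+00 -4.44089210e-16
  1.47187769e+00  1.59333534e+00]
-1 [np.float64(0.4937090447868637), np.float64(0.008616086108097661), 0.02] [-0.04704083 -0.37848173  2.02417107 -0.00644224  1.26598991  1.59897886]
-1 [0.595, -0.358, 0.004] [-5.90637211e-01  3.99238303e-01  1.25325485e+00 -4.44089210e-16
  1.48909950e+00  1.05415867e+00]
-1 [0.595, -0.358, 0.004] [-0.65467821  0.22239793  1.48418219  0.13242552  1.24437264  0.95960476]
```

Sizes, keeper (-68) and lip (67) all agree with the description, and the two cameras agree within 3.5 mm in y. Now the grasp.

```bash
cat >> h.py <<'E'
ORG=np.array([.4937,.0075,.02]); YAW=np.radians(-4.24); GZ=.024; MAT=np.array([.5942,-.3595,.004]); MYAW=np.radians(-3.25)
E
python3 - <<'E'
from h import *; from bench import *
p,q=tool(ORG,YAW,0,GZ,-1)
move_to(p+[0,0,.1],q); f0=state()["ft_force"]
move_l(p,.12); print(state()["ft_force"]-f0,state()["ee_pos"]-p); close(); hold(.2)
s=state(); print(s["time"],s["finger_gap"],s["ft_force"]-f0,s["ft_force"],s["moment"],s["ee_pos"]-p)
i=get_image("side"); cv2.imwrite("pics/g.png",cv2.resize(i["frame"][160:300,230:430],None,fx=4,fy=4))
E
```

```text
[ 0.70052845 -0.25482672 -0.14310618] [5.97015609e-04 6.60273089e-06 9.49588555e-04]
4.2083 0.04737272443610074 [ 0.43915556 -0.57785768  0.87599831] [-0.20140043 -0.27678941  0.52603948] [-0.015323    0.15794199  0.03053618] [1.49527671e-05 3.62100360e-05 7.34733057e-05]
```

View pics/g.png

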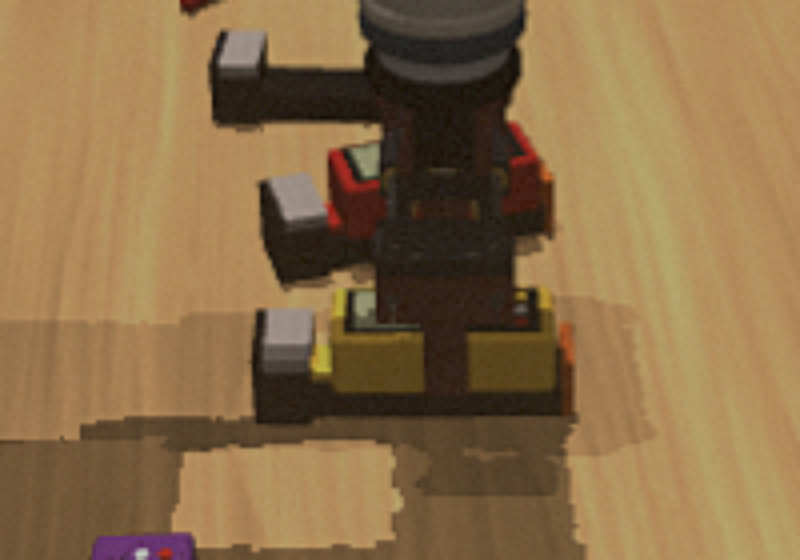

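The gap of 47.4 mm matches the case, and the picture shows the finger mid-case with the meter still seated and forces near zero. Next I'll tilt about the tab tip, with force checks along the way.

Run:
```python
from h import *; from bench import *
f0=state()["ft_force"]
for deg,l in((4,.0008),(9,.001),(13.5,.001)):
    a=np.radians(deg); p,q=tool(tilted(ORG,YAW,a,l),YAW,a,GZ,-1)
    move_l(p,.04,q); s=state(); df=s["ft_force"]-f0; print(deg,s["time"],df.round(2),s["moment"].round(2),s["finger_gap"])
    if np.linalg.norm(df-[0,0,-2])>12: print("STOP");break
hold(.2); print(state()["ft_force"]-f0)
i=get_image("side"); cv2.imwrite("pics/t.png",cv2.resize(i["frame"][160:300,230:430],None,fx=4,fy=4))
```

```text
4 4.5833 [ 0.1   1.31 -2.67] [0.07 0.17 0.  ] 0.04795596205834886
9 4.9333 [-0.56  0.81 -3.04] [0.01 0.28 0.01] 0.0477803442438887
13.5 5.2583 [ 0.12  1.75 -2.38] [-0.03  0.3   0.04] 0.04773363501372798
[ 0.37364525  1.62207287 -2.4687004 ]
```

View pics/t.png

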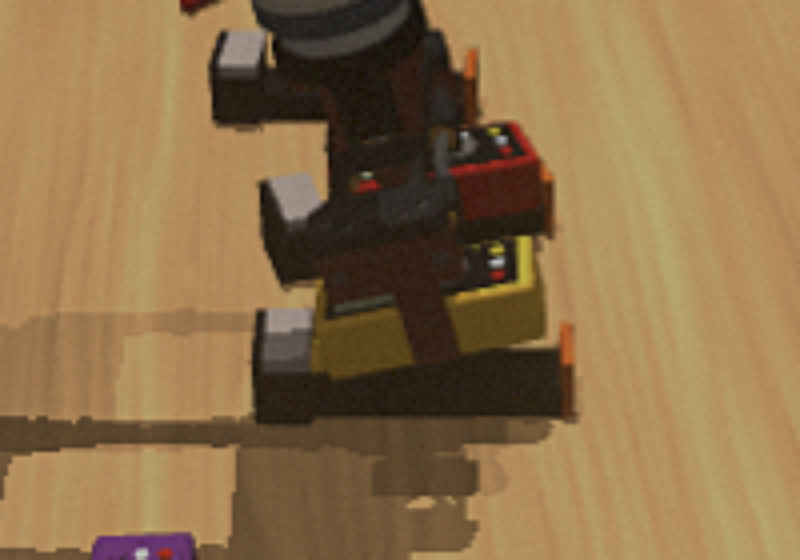

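The meter is tilted about 13°, its free end is clear of the orange lip, and the only load felt is its weight (2.5 N). Next: draw, lift, carry and hover.

Run:
```python
from h import *; from bench import *
f0=state()["ft_force"]; a=np.radians(13.5)
for d in(.012,.024,.034):
    p,q=tool(tilted(ORG,YAW,a,.001,d),YAW,a,GZ,-1); move_l(p,.05); df=state()["ft_force"]-f0; print(d,df.round(2))
    if np.linalg.norm(df)>10: raise SystemExit("STOP")
move_l(p+[0,0,.09],.12); print((state()["ft_force"]-f0).round(2))
o=tilted(ORG,YAW,a,.001,.034)+[0,0,.10]; p,q=tool(o,YAW,0,GZ,-1); move_l(p,.05,q)
p,q=tool(MAT+[0,0,.10],MYAW,0,GZ,-1); move_l(p,.2,q); hold(.3)
s=state(); print(s["time"],s["finger_gap"],s["ft_force"]-f0,s["ee_pos"]-p)
import pickle; d={n:get_image(n) for n in("top","side")}; pickle.dump(d,open("im1.pkl","wb"))
cv2.imwrite("pics/h.png",cv2.resize(d["side"]["frame"][220:460,260:580],None,fx=2.5,fy=2.5))
```

```text
0.012 [ 0.65 -0.01 -1.12]
0.024 [-0.06  0.96 -0.47]
0.034 [-0.79 -0.49  0.65]
[-0.58 -0.09 -0.16]
10.2417 0.04773356068981888 [-0.75577532  0.26075963  0.16408663] [9.21285801e-05 2.94665891e-04 1.57612467e-04]
```

View pics/h.png

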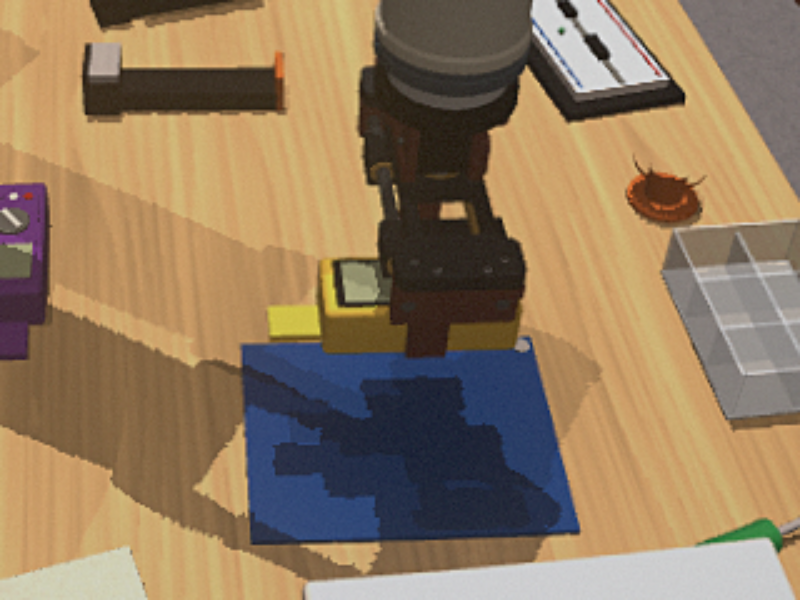

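The meter is held level above the mat and the cradle is empty. I'll lower it and feel for contact.

Run:
```python
from h import *; from bench import *
p,q=tool(MAT,MYAW,0,GZ,-1)
move_l(p+[0,0,.012],.1); move_l(p+[0,0,.003],.02); hold(.2); f0=np.mean([(hold(.03),state()["ft_force"])[1] for _ in range(5)],0)
for k in range(1,12):
    h=.003-.0005*k; move_l(p+[0,0,h],.01); hold(.1)
    df=np.mean([(hold(.02),state()["ft_force"])[1] for _ in range(4)],0)-f0; print(round(h,4),df.round(2))
    if df[2]>1.6: break
gripper_open(); hold(.3); move_l(p+[0,0,.12],.12); print(state()["time"])
movej([.6,-.2,1.3,0,1.8,.5]); hold(.3)
import pickle; d={n:get_image(n) for n in("top","side")}; pickle.dump(d,open("im2.pkl","wb"))
cv2.imwrite("pics/e.png",d["side"]["frame"]); s=state(); print(s["time"],s["finger_gap"])
t=d["top"]; cv2.imwrite("pics/et.png",cv2.resize(t["frame"][90:270,400:560],None,fx=3.3,fy=3.3,interpolation=cv2.INTER_CUBIC))
hsv=cv2.cvtColor(t["frame"],cv2.COLOR_BGR2HSV); y=cv2.inRange(hsv,(22,120,100),(35,255,255)); r=np.zeros_like(y); r[105:210,455:542]=255
ys,xs=np.nonzero(y&r); Q=bydepth(t,np.c_[xs,ys]); k=Q[:,2]>.032; A=cv2.minAreaRect(np.float32(onplane(t,np.c_[xs,ys],.04)[k][:,:2])); print(A,np.median(Q[k][:,2]))
```

```text
0.0025 [-0.75 -0.16 -0.06]
0.002 [-0.83 -0.15  0.19]
0.0015 [-0.56 -0.17  0.04]
0.001 [-0.46 -0.26  0.17]
0.0005 [-0.26 -0.09 -0.16]
0.0 [-0.96 -0.22  1.03]
-0.0005 [-2.76  0.64  5.63]
17.4917
20.5333 0.0879959347265228
((0.5838837623596191, -0.3566918671131134), (0.047713205218315125, 0.1334633082151413), 86.26158905029297) 0.04029881016193293
```

View pics/et.png

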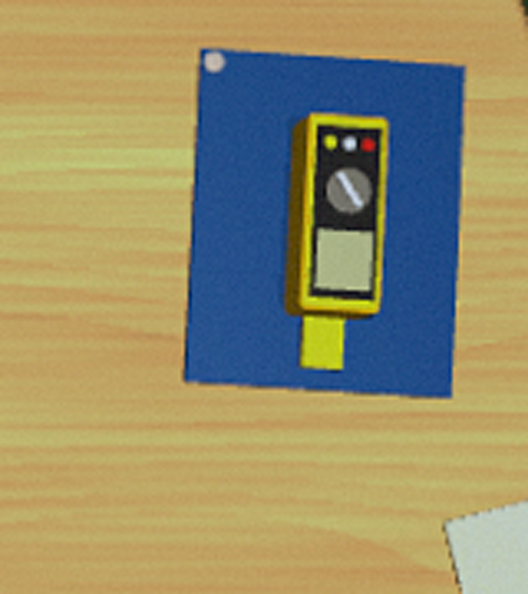

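View pics/e.png

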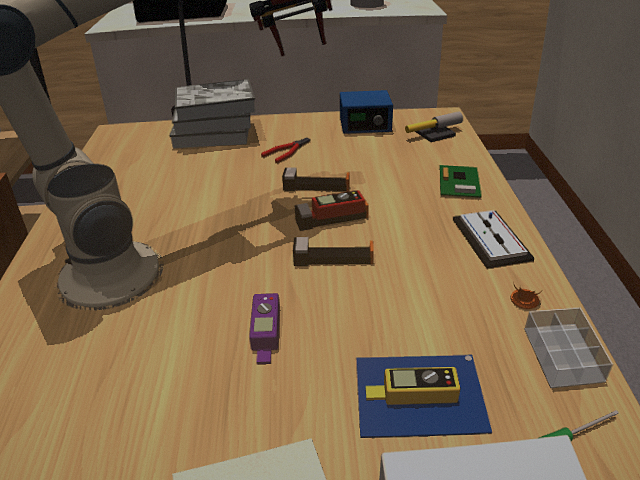

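The meter lies face up and level (top at z 40 mm). Its top-face centre, px (504.2,154.5), works out within about 2 mm of the mat centre, px (498.6,157.6). The red and purple meters haven't moved, and the arm is clear.

Run:
```python
from h import *; from bench import *; import pickle
t=pickle.load(open("im2.pkl","rb"))["top"]
print(onplane(t,[(504.2,154.5)],.04),onplane(t,[(498.6,157.6)],.004))
job_done(); print(state()["time"])
```

```text
[[ 0.59347574 -0.3584166   0.04      ]] [[ 0.59336437 -0.35900282  0.004     ]]
the job is handed in; nothing more can be done
the job is handed in; nothing more can be done
```

The yellow meter is out of its cradle and lies face up in the middle of the blue mat, released, and the job is handed in. I gripped it across the middle, tilted it 13.5° about the tab tip, drew it out 34 mm still tilted, then lifted, levelled and carried it. I lowered it until I felt contact (5.6 N) before opening the gripper.

**Last checks:**
- **Position:** the case centre is within about 1 mm of the mat centre in the top view. Its top is at z 40 mm, so it lies flat.
- **Forces:** only the meter's weight was felt while tilting and drawing, with about 1 N of variation.
- **Other items:** the red meter and the purple look-alike were unmoved in the last picture. The arm was clear and the gripper open.
- **Time:** the clock read 20.5 s just before hand-in, against the 38 s limit.

**Disagreements:** the two cameras differed by about 3 mm on the meter's starting y position, which the closing jaws took up. An automatic colour-based fit of the placed meter put its centre about 10 mm off in x. Its 133 mm length shows it included part of the tab, so I discarded it and used corners read off the picture.

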